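# Unlock the sample dish and offer it

## Robot

A 6-joint arm with a two-finger parallel gripper is mounted at the origin on a cart in front of the work surface, level with it; the furniture and walls round the work are solid. World frame = base frame: x ahead of the robot, y to its left, z up, the work surface at z = 0. Lengths are in mm, angles in rad, forces in N, time in s.
With the tool pointing down it reaches from about 350 to 975 mm from the base axis. Payload 7.1 kg.
Tool frame: the origin (TCP) lies midway between the tips of the shut fingers; the grasp point (between the pads) lies 19 mm behind it (ctrl.hold_point_z is the distance from the TCP to the grasp point, in mm); x points along the fingers, y is the direction in which the jaws open and shut, and the axes are right-handed (so a half turn about x gives the same grasp; the last joint's range is limited). The gripper opens to 88 mm and grips with 3 to 60 N. Pads are 20 mm wide; open, the fingers measure 115 mm over their backs; the gripper's body (75 mm by 178 mm) begins 61 mm behind the grasp point.
Start: joints at [1.313, 0.423, 1.63, -0, 1.089, -0.019], TCP at [147.804, 607.255, 222.675] pointing down, gripper open.
Joint ranges: [-3, 3], [-0.9, 2.11], [0.09, 2.58], [-1.31, 4.45], [0.11, 2.69], [-2.54, 2.54]. Speed limits (rad/s): [2.39, 2.39, 3.01, 3.14, 3.14, 3.14].

## Interface

Orientations are given as a rotation vector (axis times angle).
In Python, from workcell import ctrl, get_image, calibration gives the robot as it stands.
- The arm moves only by the tool move_arm, never from a script. Its argument "rows" is a list of rows, each a list of 5 numbers: the shift along the world's x, y, z in mm, then the turn about the world's z in rad, then the closure, from -1 (fully open) to 1 (shut). In form: [[tx, ty, tz, roll, jaw], ...]. A call has 1 to 12 rows; each row is the pose to reach, as a shift and turn from the pose measured when the call began; what a row does not reach only later rows make up. A row lasts 1/8 s, in which the tool goes at most 62.5 mm and 10.7 degrees, less where a joint would pass 70% of its speed; a pose out of reach is approached as far as the arm can. A call with a gripper value outside its range is refused whole. The fingers move at their own pace and stop on an object; the grip force is fixed at half the most. Time passes only in rows, so rows that repeat a pose let the fingers close. It gives the time, the measured TCP pose, the force and the opening at its end, in the units of the state.
- ctrl.get_obs(): the state, without advancing time (a new reading comes with each control period).
- get_image(name): name is "scene" or "top"; returns the picture (384x512x3 uint8, blue, green, red); there is no depth.
- calibration(name): a dict with "fx", "fy", "cx", "cy" (pixels), "view" (4x4, takes a point from world to camera coordinates). Camera axes: x right, y up, looking along -z (the intrinsics and any distortion apply to the point x, -y, -z); pixel columns grow to the right and rows downward; lengths in mm; the calibration is good to about 2 mm. A picture is of the moment at which its call begins. calibration takes no time and is no camera call.
- ctrl.close_job(): hands the job in, once; it reports no verdict.
The state is a dict: "t": time; "qpos": joint angles; "qvel": joint speeds; "joint_torque": joint torques, N m; "ee_pos": TCP position; "orientation": TCP orientation; "ft_force": force on the tool from outside, world axes, zero at the start; "moment": the same for the moment, N m; "width": finger opening in mm.
Only numpy, scipy, OpenCV 4.12 (cv2) and the standard library are available. Lean on these libraries where they do the work, as an engineer would, in place of code of your own. Each camera call takes 0.05 s, during which the arm holds its last target.

## Task

Offer a customer the beeswax ball: first take the preserve jar that stands in the way of the sample dish's handle and stand it elsewhere on the table, out of the handle's path. Then turn the dish by its handle a quarter turn clockwise (seen from above) on its stand, which frees its twist lock, lift it straight off without turning it further or back, and finish still holding it by the handle, level and still, about ten centimetres above where it sat. The dish must not strike the jar, the loose ball must stay in the middle of the dish all the way, and the other things on the table stay where they are.

Things in the scene. Friction and masses are not known exactly. Their poses are not given: they have to be found in the camera images.
- stand: Counter stand, fixed to the table: dark foot 100 mm across, thin waist, round steel head 66 mm across, its flat top 60 mm above the table. Origin: centre of its underside; z up; x points where the dish's handle points while locked (handle may be 4 degrees off). Dish turned free: handle along the stand's -y axis.
- stand_seat (a point): Centre of the top of the stand's head, 60 mm above the table. The head is hollow under a top plate 5 mm thick with a slot 26 mm wide and 51 mm long, along the stand's y axis; the dish's cross bar lies beneath this plate.
- dish: Round shallow metal dish, 107 mm across, one straight wooden handle, 0.16 kg, centre of mass 12 mm from its axis. Origin: on its axis, in the flat underside that sits on the stand's head (60 mm above the table); z up; x along the handle, outward. Rim 23 mm above the origin; the inside slopes gently (9 degrees; 30 near the rim) to a small flat middle 6 mm above the origin.
- dish_grip (a point): Grip point on the dish's handle: middle of its section, 95 mm out from the dish's axis, 20 mm above the dish's origin (80 mm above the table while seated); axes as the dish. The handle is a straight bar 12 mm wide, 16 mm high, from 60 to 136 mm from the axis, level. Grip it across its 12 mm from above.
- dish_bar (a point): Twist lock below the dish: centre of a cross bar 44 x 10 x 7 mm, parallel to the handle, on a stem 20 mm thick, 10.5 mm below the dish's origin. Locked, it is trapped under the stand's plate; turned clockwise from above by a quarter turn (71 to 99 degrees; stops at 9 degrees the other way and at 99) it fits the slot and is out once raised 15 mm. Loose: 2 to 3 mm play sideways, 2 mm upward.
- dish_middle (a point): Point on the axis of the dish 23 mm above its origin, where the centre of the ball is when the ball lies in the middle.
- wax_ball_center (a point): Centre of the loose beeswax ball, 34 mm in diameter, 24 g, which lies in the middle of the dish and rolls if the dish is tilted or jerked.
- preserve_jar: The preserve jar with a cream lid standing close beside the stand between where the handle is and where it has to go: 60 mm across, 92 mm high, closed, 0.29 kg; its lid band (54 mm across) is the top 18 mm. Origin: centre of its underside; z up.
- tape: Bystander: roll of tape lying flat, 66 mm across, 24 mm high, behind the stand near the cash box. Origin: centre of its underside.
- pen: Bystander: fat marker pen lying on the table near the front edge, between the service bell and the robot, 125 mm long, 17 mm thick. Origin: centre of its underside; its y axis lies along the pen.
Not all that is in view belongs to the job. Leave any brown look-alike of the stand alone. What is shaped like the preserve_jar but green is not meant.

How it is judged (in metres and radians):
On the way, in this order (a step that is already met when the one before it is completed fails the run):
1. the preserve jar has been set down upright elsewhere on the table and let go, the dish still locked (distance of preserve_jar from where it was at the start of the episode above 0.04 m and height (world z) of preserve_jar below 0.006 m and angle between preserve_jar's own z axis and vertical below 0.1 rad and linear speed of preserve_jar below 0.02 m/s and contact force between the fingers and preserve_jar below 0.1 N and angle between the x axis of dish and the x axis of stand, either way round below 0.35 rad), for 0.2 s.
2. the dish, still seated on its stand, has been turned a quarter turn (within 20 degrees) with the ball in its middle (angle between the x axis of dish and the x axis of stand, either way round above 1.22 rad and y of dish_grip in the frame of stand below -0.07 m and z of dish in the frame of stand below 0.067 m and horizontal distance between wax_ball_center and dish_middle below 0.015 m), for 0.1 s.
At the end, for the whole second after the job is handed in: Fingers hold the dish clear of the stand, 70 to 160 mm above its seat, axis within 60 mm of the stand's, a quarter turn (within 20 degrees) from locked, level within 6 degrees, at rest; ball untouched within 15 mm of its middle; preserve jar upright on the table, 40 mm or more from its start (height (world z) of dish between 0.13 and 0.22 m and horizontal distance between dish and stand below 0.06 m and angle between the x axis of dish and the x axis of stand, either way round above 1.22 rad and angle between dish's own z axis and vertical below 0.105 rad and linear speed of dish below 0.03 m/s and contact force between the fingers and dish above 1 N and contact force between dish and stand below 0.1 N and distance between wax_ball_center and dish_middle below 0.015 m and contact force between wax_ball and the fingers below 0.05 N and height (world z) of preserve_jar below 0.006 m and angle between preserve_jar's own z axis and vertical below 0.1 rad and distance of preserve_jar from where it was at the start of the episode above 0.04 m); the arm keeps its last pose, push and grip.
It fails at once if the ball rolled away from the middle of the dish (more than 25 mm) (distance between wax_ball_center and dish_middle above 0.025 m).
It fails at once if the dish struck the preserve jar (contact force between dish and preserve_jar above 1 N).
It fails at once if the preserve jar was tipped over (angle between preserve_jar's own z axis and vertical above 0.6 rad).
It fails at once if the tape or the pen was shifted more than 30 mm (distance of any of tape, pen from where it was at the start of the episode above 0.03 m).
It also fails if it takes over 58 s, if anything falls off the work surface, if the arm or the gripper's body presses on something with over 40 N, if the wrist force passes 120 N, or if a joint passes its speed limit or range.

## Working session

There is one attempt and no reset: what is moved stays moved. The work goes in short steps, Python scripts to look and compute and a tool call to move; the robot and the scene stay as the last step left them, time stands still between calls to the robot, and variables do not carry over. Pictures are saved under pics/ and viewed, and the job is handed in when it is done.

Besides the shell and the picture viewer there is one more tool, called after "Emit:" by a JSON object that holds its "fn" and its "kwargs". move_arm: Moves the arm, as the interface text tells. Its arguments: {"type":"object","properties":{"rows":{"type":"array"}},"required":["rows"]}

```bash
ls; mkdir -p pics; python3 - <<'E'
from workcell import ctrl, get_image, calibration
import cv2
for n in("scene","top"):
    im=get_image(n); cv2.imwrite(f"pics/{n}0.png",im); c=calibration(n); print(n,{k:(v if k!='view' else v) for k,v in c.items()})
print(ctrl.get_obs())
E
```

```text
pics
scene {'fx': 365.863874073041, 'fy': 365.863874073041, 'cx': 264.2669809294896, 'cy': 188.6322756881708, 'view': array([[-8.87413710e-01, -4.60597216e-01,  1.86309147e-02,
         5.83308957e+02],
       [ 3.25578313e-01, -5.97641738e-01,  7.32682138e-01,
        -1.98615659e+02],
       [-3.26336741e-01,  6.56257996e-01,  6.80315937e-01,
        -9.58025727e+02],
       [ 0.00000000e+00,  0.00000000e+00,  0.00000000e+00,
         1.00000000e+00]])}
top {'fx': 476.1766450362412, 'fy': 476.1766450362412, 'cx': 251.19336260050352, 'cy': 197.47517735899171, 'view': array([[-1.90065906e-02, -9.99818819e-01, -1.03890290e-03,
         8.33396911e+01],
       [ 9.89188406e-01, -1.89556108e-02,  1.45420022e-01,
        -6.03829446e+02],
       [-1.45413368e-01,  1.73626814e-03,  9.89369465e-01,
        -1.23957326e+03],
       [ 0.00000000e+00,  0.00000000e+00,  0.00000000e+00,
         1.00000000e+00]])}
{'t': 0.1, 'qpos': array([ 1.31298575e+00,  4.23741350e-01,  1.63061686e+00, -9.27355733e-06,
        1.08860855e+00, -1.89970484e-02]), 'qvel': array([-9.99897517e-04, -3.21400219e-03, -1.66816198e-03, -7.81191666e-05,
       -7.72310556e-05, -3.58651208e-04]), 'joint_torque': array([-6.04064990e-04, -5.45611668e+01, -2.74324644e+01,  6.44683605e-02,
        1.88064604e-02, -6.33425839e-05]), 'ee_pos': array([147.68960021, 606.77557761, 221.99255084]), 'orientation': array([ 0.18641258,  1.56283463, -0.18855638]), 'ft_force': array([-0.39359401,  0.37069522,  0.19054886]), 'moment': array([ 0.06990051, -0.00376412,  0.01735939]), 'width': 87.79827153733164}
```

View pics/scene0.png

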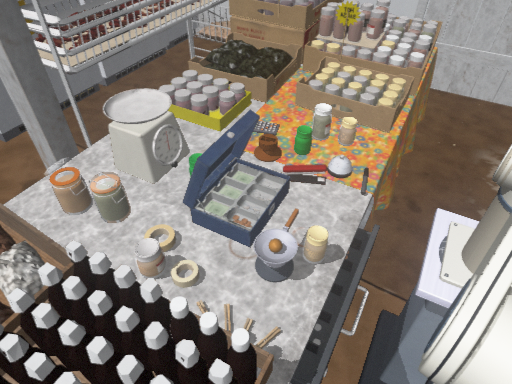

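View pics/top0.png

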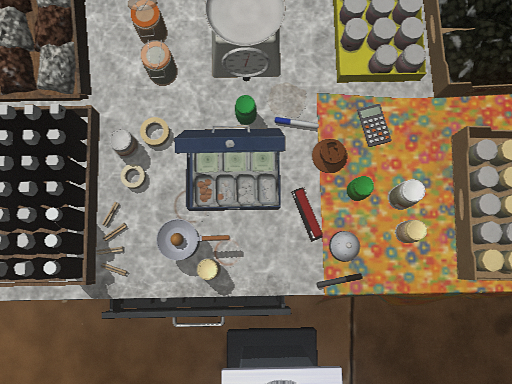

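```bash
cat > h.py <<'E'
import numpy as np, cv2
from workcell import ctrl, get_image, calibration
def ray(n,u,v):
    c=calibration(n);V=c['view'];R=V[:3,:3];t=V[:3,3]
    d=np.array([(u-c['cx'])/c['fx'],-(v-c['cy'])/c['fy'],-1.])
    return -R.T@t,R.T@d
def onz(n,u,v,z):
    o,d=ray(n,u,v);return o+d*(z-o[2])/d[2]
def proj(n,p):
    c=calibration(n);V=c['view'];q=V[:3,:3]@np.array(p,float)+V[:3,3]
    return c['cx']+c['fx']*q[0]/-q[2],c['cy']-c['fy']*q[1]/-q[2]
def tri(a,b):
    (o1,d1),(o2,d2)=ray(*a),ray(*b)
    A=np.stack([d1,-d2],1);s=np.linalg.lstsq(A,o2-o1,rcond=None)[0]
    p,q=o1+s[0]*d1,o2+s[1]*d2
    return (p+q)/2,np.linalg.norm(p-q)
E
python3 - <<'E'
import cv2
a=cv2.imread('pics/top0.png')[205:305,130:260];b=cv2.imread('pics/scene0.png')[200:300,220:350]
cv2.imwrite('pics/crop0.png',cv2.resize(a,None,fx=6,fy=6,interpolation=cv2.INTER_CUBIC))
cv2.imwrite('pics/crop1.png',cv2.resize(b,None,fx=6,fy=6,interpolation=cv2.INTER_CUBIC))
E
```

```text
(no output)
```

View pics/crop0.png

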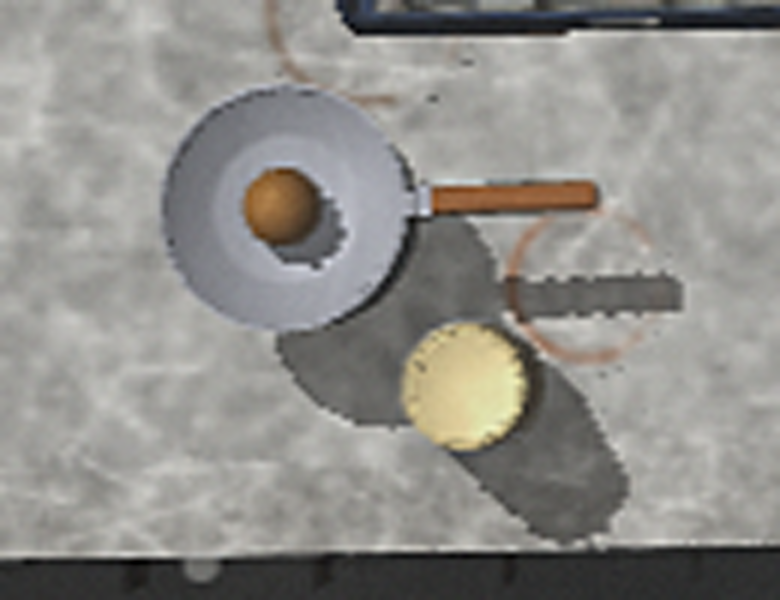

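View pics/crop1.png

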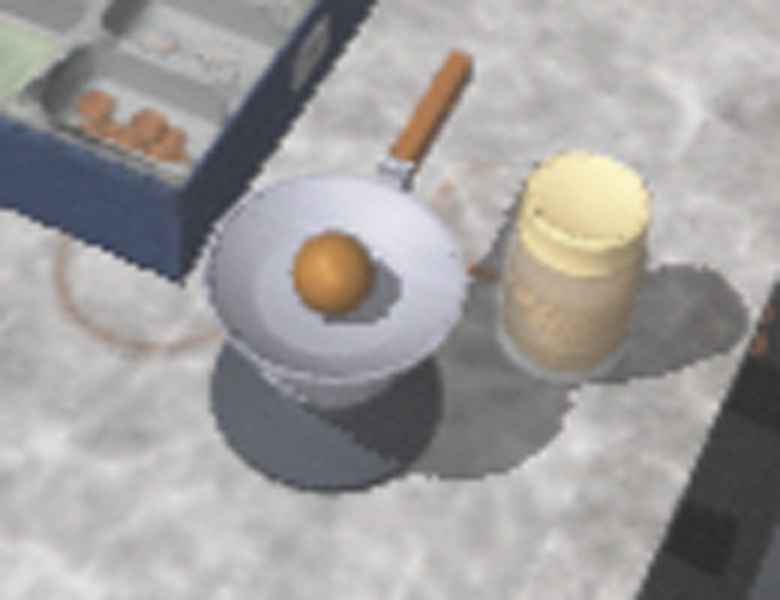

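```bash
python3 - <<'E'
from h import *
im={n:cv2.imread(f'pics/{n}0.png') for n in('top','scene')}
box={'top':(130,205,260,297),'scene':(220,200,350,300)}
def comps(n,lo,hi):
    x0,y0,x1,y1=box[n];h=cv2.cvtColor(im[n][y0:y1,x0:x1],cv2.COLOR_BGR2HSV)
    m=cv2.inRange(h,lo,hi);k,l,s,c=cv2.connectedComponentsWithStats(m)
    for i in range(1,k):
        if s[i,4]>25:
            mm=(l==i).astype(np.uint8);ct=max(cv2.findContours(mm,0,2)[0],key=len)
            print(n,lo,'cen',c[i]+[x0,y0],s[i], 'minrect',cv2.minAreaRect(ct))
            yield ct+np.array([x0,y0])
for n in im:
    print('lid'); 
    for ct in comps(n,(18,50,150),(35,160,255)):
        (u,v),r=cv2.minEnclosingCircle(ct);print(u,v,r,onz(n,u,v,92))
    print('wood')
    for ct in comps(n,(5,120,80),(17,255,255)):
        r=cv2.boxPoints(cv2.minAreaRect(ct));print([onz(n,*(p),88).round(1) for p in r])
        (u,v),r=cv2.minEnclosingCircle(ct);print('circ',u,v,r,onz(n,u,v,83))
    print('dish')
    for ct in comps(n,(110,10,90),(130,80,255)):
        e=cv2.fitEllipse(cv2.convexHull(ct));print(e,onz(n,*e[0],83))
E
```

```text
lid
top (18, 50, 150) cen [206.78963415 269.04573171] [ 67  54  20  21 328] minrect ((76.5, 64.0), (20.0, 19.0), 90.0)
206.7916717529297 269.0 10.241033554077148 [416.94597089 188.07460211  92.        ]
wood
top (5, 120, 80) cen [175.50537634 238.50537634] [41 28 10 12 93] minrect ((45.5, 33.5), (11.0, 9.0), 90.0)
[array([510.4, 280.1,  88. ]), array([509.9, 256.9,  88. ]), array([481.7, 256.9,  88. ]), array([482.1, 280. ,  88. ])]
circ 175.5 238.5 6.041623115539551 [496.33171021 269.25699663  83.        ]
top (5, 120, 80) cen [215.15454545 237.38181818] [ 72  30  27   5 110] minrect ((85.0, 32.0), (4.0, 26.0), 90.0)
[array([503.7, 200.3,  88. ]), array([502.4, 133.4,  88. ]), array([492.2, 133.5,  88. ]), array([493.4, 200.3,  88. ])]
circ 215.0 237.5 13.086352348327637 [496.96430897 167.28505055  83.        ]
dish
top (110, 10, 90) cen [177.705 239.346] [  27   14   45   42 1000] minrect ((46.75, 34.25), (41.01219177246094, 40.305084228515625), 45.0)
((177.69195556640625, 239.1613006591797), (40.47941589355469, 43.57948303222656), 87.28814697265625) [494.51993845 263.59313241  83.
[... 1034 characters left out ...]
 [492.37029099 266.73510938  83.        ]
dish
scene (110, 10, 90) cen [234.81992337 232.52490421] [  0  19  31  28 261] minrect ((14.974139213562012, 32.56034851074219), (38.210174560546875, 14.443709373474121), 23.198591232299805)
((233.9028778076172, 232.9123077392578), (18.511714935302734, 43.457664489746094), 118.77081298828125) [598.83284161 280.51858195  83.        ]
scene (110, 10, 90) cen [273.72303207 251.17857143] [  32   26   46   56 1372] minrect ((55.604896545410156, 53.707420349121094), (53.019622802734375, 44.322021484375), 83.1572265625)
((274.2874755859375, 253.05528259277344), (45.80367660522461, 56.07770919799805), 9.5381498336792) [482.47522106 288.49691733  83.        ]
```

```bash
python3 - <<'E'
from h import *
c=lambda u,v:('top',u/6+130-.4,v/6+205-.4)
s=lambda u,v:('scene',u/6+220-.4,v/6+200-.4)
print('ball',tri(c(282,206),s(334,272)))
print('lid',tri(c(464,386),s(588,200)))
print('rimcentre',onz(*c(287,208),83), onz(*s(337,275),83))
print('tip',tri(c(598,192),s(462,55)),'near',tri(c(432,198),s(398,158)))
print('tip88',onz(*c(598,194),88),onz(*c(432,200),88),onz(*s(464,60),88))
for p in [(417,188,0),(495,265,0),(495,265,60)]: print(p,proj('top',p),proj('scene',p))
# front table edge
print('edge',onz(*c(300,552),0), 'box front',onz(*c(500,30),40))
for u,v in((340,281),(133,177),(155,131)): print(onz('top',u,v,10))
E
```

```text
ball (array([493.21235844, 265.84624454,  82.87287134]), np.float64(4.063635998075956))
lid (array([414.98164416, 187.43398144,  89.96319979]), np.float64(4.346530472492765))
rimcentre [494.26125149 264.25961125  83.        ] [489.42142361 266.3328348   83.        ]
tip (array([496.54494962, 129.87102234,  83.53502114]), np.float64(4.132083617231416)) near (array([495.13076571, 200.96039747,  86.36825385]), np.float64(4.181832647316408))
tip88 [497.40150029 130.20812651  88.        ] [496.19092558 201.36482141  88.        ] [491.06064028 136.00378628  88.        ]
(417, 188, 0) (np.float64(209.9630509471136), np.float64(268.87196653518305)) (np.float64(312.0064438172271), np.float64(254.66659181474512))
(495, 265, 0) (np.float64(181.81648038532603), np.float64(240.76910990936875)) (np.float64(272.7711693944866), np.float64(264.39668773241357))
(495, 265, 60) (np.float64(178.50263297559252), np.float64(239.5030903617839)) (np.float64(273.6068076500323), np.float64(250.03927446448716))
edge [344.31829158 270.67194526   0.        ] box front [574.87875736 175.51364532  40.        ]
[ 377.97674863 -163.52231206   10.        ]
[674.30884716 399.97405559  10.        ]
[805.46323454 340.03314739  10.        ]
```

```bash
python3 - <<'E'
from h import *
from scipy.spatial.transform import Rotation as R
o=ctrl.get_obs();r=R.from_rotvec(o['orientation']).as_matrix();print(r.round(3));print(o['t'],o['ee_pos'],np.degrees(np.arctan2(r[1,1],r[0,1])),ctrl.hold_point_z)
E
```

```text
[[-0.     0.237  0.972]
 [-0.001  0.972 -0.237]
 [-1.    -0.001 -0.   ]]
0.1 [147.68960021 606.77557761 221.99255084] 76.31723996501634 18.700000000000003
```

Emit:
{"fn": "move_arm", "kwargs": {"rows": [[20,-35,0,-0.18,-1],[45,-70,0,-0.36,-1],[65,-105,0,-0.54,-1],[90,-140,0,-0.72,-1],[110,-175,0,-0.9,-1],[135,-210,0,-1.08,-1],[155,-245,0,-1.26,-1],[180,-280,0,-1.44,-1],[200,-315,0,-1.62,-1],[225,-350,0,-1.8,-1],[245,-385,0,-1.98,-1],[268,-419,0,-2.117,-1]]}}

```text
t: 1.6
ee_pos: [416.0, 186.5, 221.8]
orientation: [1.763, 0.727, -1.764]
ft_force: [0.9, -0.6, -0.6]
width: 87.7
```

Emit:
{"fn": "move_arm", "kwargs": {"rows": [[0,0,0,0,-1],[0,0,0,0,-1]]}}

```text
t: 1.85
ee_pos: [415.5, 186.5, 221.6]
orientation: [1.762, 0.728, -1.765]
ft_force: [0.6, 0.3, 0.7]
width: 87.9
```

```bash
cat > st.py <<'E'
from h import *
from scipy.spatial.transform import Rotation as R
import sys
o=ctrl.get_obs();r=R.from_rotvec(o['orientation']).as_matrix()
print(o['t'],o['ee_pos'].round(1),'yaw',np.degrees(np.arctan2(r[1,1],r[0,1])).round(2),'q',o['qpos'].round(2),'F',o['ft_force'].round(2),'M',o['moment'].round(2),'w',o['width'].round(1),'down',r[:,0].round(3))
if len(sys.argv)>1:
    k=sys.argv[1]; S=300
    a=cv2.resize(get_image('top')[200:300,130:260],None,fx=3,fy=3,interpolation=2);b=cv2.resize(get_image('scene')[180:300,210:366],None,fx=2.5,fy=2.5,interpolation=2)
    cv2.imwrite(f'pics/{k}.png',np.hstack([a[:300,:390],b[:300,:390]]))
E
python3 st.py a1
```

```text
Traceback (most recent call last):
  File "st.py", line 5, in <module>
    print(o['t'],o['ee_pos'].round(1),'yaw',np.degrees(np.arctan2(r[1,1],r[0,1])).round(2),'q',o['qpos'].round(2),'F',o['ft_force'].round(2),'M',o['moment'].round(2),'w',o['width'].round(1),'down',r[:,0].round(3))
                                                                                                                                                                          ^^^^^^^^^^^^^^^^
AttributeError: 'float' object has no attribute 'round'
```

```bash
sed -i "s/o\['width'\].round(1)/round(o['width'],1)/" st.py; python3 st.py a1
```

```text
1.85 [415.5 186.5 221.6] yaw -45.24 q [0.39 0.17 1.99 0.   0.98 1.18] F [0.6  0.28 0.7 ] M [-0.07  0.15  0.03] w 87.9 down [-0.002  0.001 -1.   ]
```

View pics/a1.png

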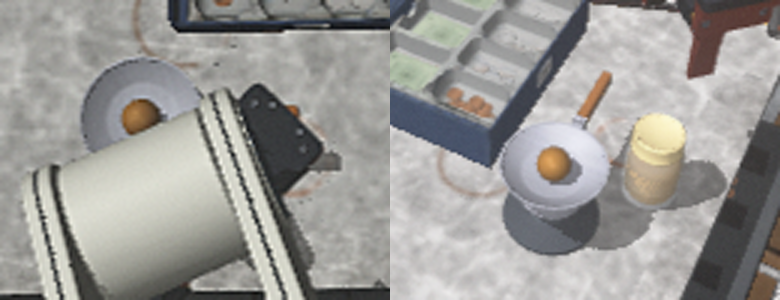

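Emit:
{"fn": "move_arm", "kwargs": {"rows": [[0,1,-30,0,-1],[0,1,-60,0,-1],[0,1,-90,0,-1],[0,1,-115,0,-1],[0,1,-135,0,-1],[0,1,-155,0,-1],[0,1,-170,0,-1],[0,1,-180,0,-1],[0,1,-180,0,-1]]}}

```text
t: 3.08
ee_pos: [415.0, 188.2, 41.3]
orientation: [1.76, 0.729, -1.764]
ft_force: [-0.6, 0.4, -0.1]
width: 88.0
```

```bash
python3 st.py a2
```

```text
3.075 [415.  188.2  41.3] yaw -45.12 q [0.4  0.5  2.09 0.   0.55 1.18] F [-0.57  0.37 -0.09] M [-0.04  0.1   0.01] w 88.0 down [-0.003  0.    -1.   ]
```

View pics/a2.png

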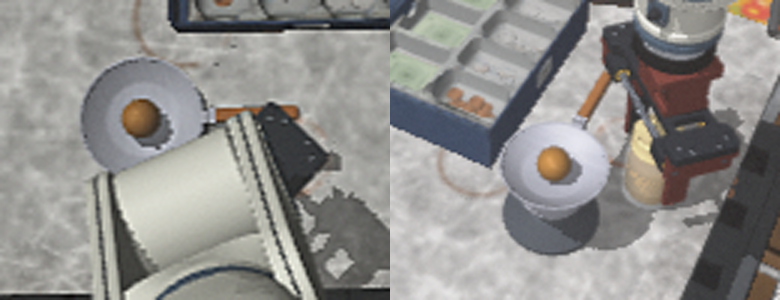

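The jar sits between the open fingers and nothing is touched. I'll close the gripper now.

Emit:
{"fn": "move_arm", "kwargs": {"rows": [[0,0,0,0,-0.3],[0,0,0,0,0],[0,0,0,0,1],[0,0,0,0,1],[0,0,0,0,1],[0,0,0,0,1]]}}

```text
t: 3.92
ee_pos: [415.6, 188.4, 42.1]
orientation: [1.762, 0.729, -1.763]
ft_force: [-0.9, 1.2, 4.1]
width: 55.5
```

Emit:
{"fn": "move_arm", "kwargs": {"rows": [[0,0,0,0,1],[0,0,0,0,1],[0,0,5,0,1],[0,0,15,0,1],[0,0,30,0,1],[0,0,30,0,1]]}}

```text
t: 4.68
ee_pos: [416.6, 188.8, 73.6]
orientation: [1.764, 0.729, -1.76]
ft_force: [0.1, 0.9, -1.8]
width: 55.7
```

```bash
python3 st.py a3
```

```text
4.675 [416.6 188.8  73.6] yaw -45.15 q [0.4  0.44 2.09 0.   0.62 1.18] F [ 0.13  0.89 -1.83] M [-0.05  0.11  0.  ] w 55.7 down [ 0.001  0.002 -1.   ]
```

View pics/a3.png

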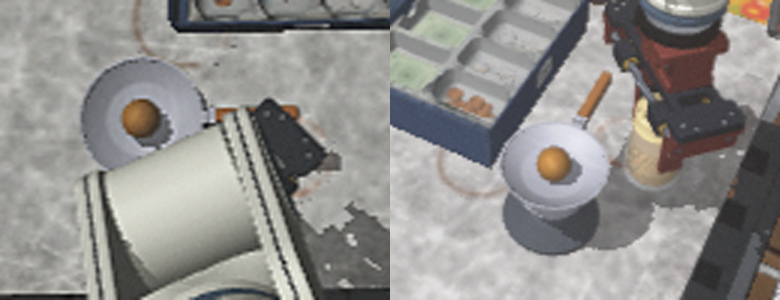

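Emit:
{"fn": "move_arm", "kwargs": {"rows": [[0,-15,5,0,1],[0,-35,5,0,1],[0,-55,5,0,1],[0,-75,5,0,1],[0,-95,5,0,1],[0,-113,5,0,1],[0,-125,0,0,1],[0,-128,-8,0,1],[0,-128,-16,0,1],[0,-128,-23,0,1],[0,-128,-23,0,1]]}}

```text
t: 6.15
ee_pos: [415.3, 60.8, 48.9]
orientation: [1.761, 0.73, -1.763]
ft_force: [-0.1, -0.3, -3.3]
width: 55.8
```

```bash
python3 st.py; python3 - <<'E'
from h import *
b=get_image('scene');cv2.imwrite('pics/a4.png',cv2.resize(b[150:300,240:440],None,fx=4,fy=4,interpolation=2))
E
```

```text
6.15 [415.3  60.8  48.9] yaw -45.1 q [0.12 0.45 2.17 0.   0.52 0.9 ] F [-0.09 -0.3  -3.33] M [-0.04  0.12  0.01] w 55.8 down [-0.002  0.001 -1.   ]
```

View pics/a4.png

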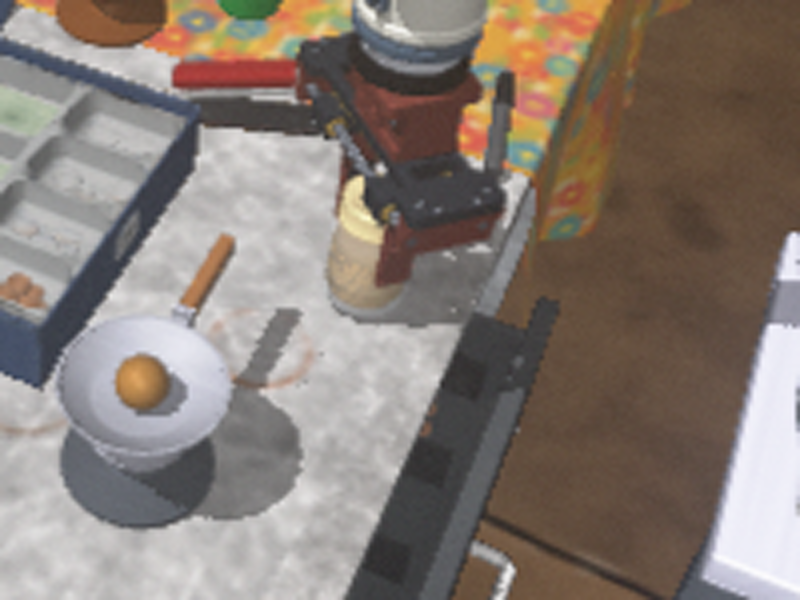

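Emit:
{"fn": "move_arm", "kwargs": {"rows": [[0,0,-4,0,1],[0,0,-6.5,0,1],[0,0,-7.5,0,1],[0,0,-7.5,0,1]]}}

```text
t: 6.7
ee_pos: [415.7, 60.9, 42.1]
orientation: [1.762, 0.73, -1.762]
ft_force: [-2.0, 1.3, 4.9]
width: 55.4
```

```bash
python3 st.py
```

```text
6.7 [415.7  60.9  42.1] yaw -45.11 q [0.12 0.47 2.17 0.   0.5  0.9 ] F [-1.97  1.31  4.88] M [ 0.09  0.44 -0.03] w 55.4 down [-0.001  0.002 -1.   ]
```

On the table. Next I'll open and rise.

Emit:
{"fn": "move_arm", "kwargs": {"rows": [[0,0,0,0,0.2],[0,0,0,0,-0.3],[0,0,0,0,-1],[0,0,0,0,-1],[0,0,0,0,-1],[0,0,0,0,-1],[0,0,20,0,-1],[0,0,50,0,-1],[0,0,90,0,-1],[0,0,130,0,-1],[0,0,130,0,-1]]}}

```text
t: 8.07
ee_pos: [417.6, 61.1, 174.6]
orientation: [1.767, 0.728, -1.756]
ft_force: [-0.3, -0.1, -0.1]
width: 87.7
```

```bash
python3 st.py; python3 - <<'E'
from h import *
b=get_image('scene');cv2.imwrite('pics/a5.png',cv2.resize(b[150:300,240:440],None,fx=4,fy=4,interpolation=2))
E
```

```text
8.075 [417.6  61.1 174.6] yaw -45.11 q [0.12 0.2  2.1  0.   0.84 0.9 ] F [-0.26 -0.12 -0.14] M [ 0.    0.14 -0.01] w 87.7 down [ 0.005  0.002 -1.   ]
```

View pics/a5.png

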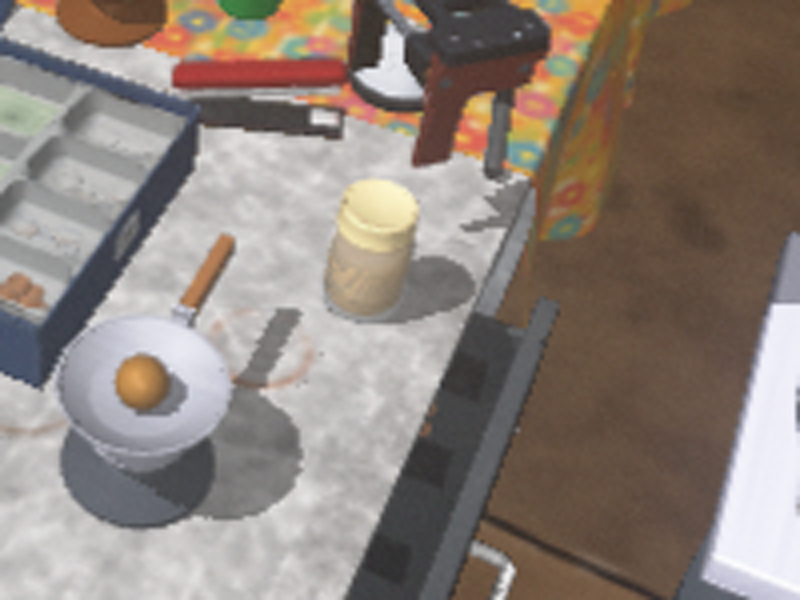

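Emit:
{"fn": "move_arm", "kwargs": {"rows": [[10,14,0,0.1,-0.5],[20,28,0,0.2,-0.2],[30,42,0,0.3,0.1],[40,56,0,0.4,0.1],[50,70,0,0.5,0.1],[60,84,0,0.6,0.1],[70,98,0,0.7,0.1],[78,109,0,0.805,0.1],[78,109,-15,0.805,0.1],[78,109,-35,0.805,0.1],[78,109,-50,0.805,0.1],[78,109,-50,0.805,0.1]]}}

```text
t: 9.62
ee_pos: [492.8, 169.2, 121.1]
orientation: [1.196, 1.221, -1.199]
ft_force: [0.1, 0.0, -0.7]
width: 39.4
```

```bash
python3 st.py; python3 - <<'E'
from h import *
a=get_image('top');b=get_image('scene');a=cv2.resize(a[200:300,160:260],None,fx=4,fy=4,interpolation=2)
b=cv2.resize(b[170:270,240:340],None,fx=4,fy=4,interpolation=2);cv2.imwrite('pics/a6.png',np.hstack([a,b]))
E
```

```text
9.625 [492.8 169.2 121.1] yaw 0.94 q [0.31 0.42 1.93 0.   0.8  0.29] F [ 0.1   0.05 -0.69] M [-0.02 -0.    0.04] w 39.4 down [-0.004  0.002 -1.   ]
```

View pics/a6.png

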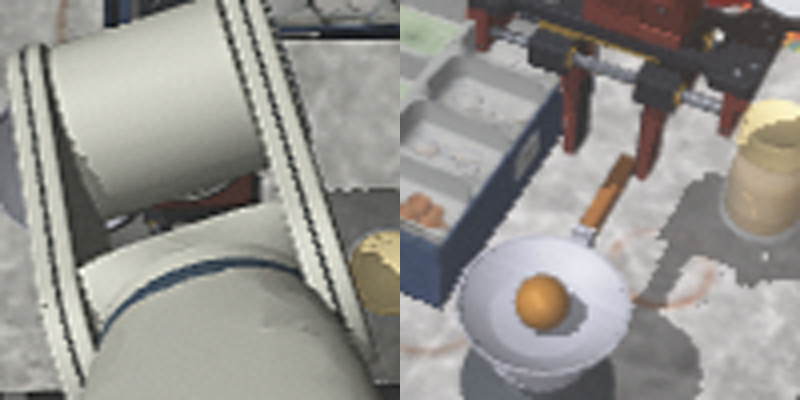

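Emit:
{"fn": "move_arm", "kwargs": {"rows": [[2.5,1,-10,0,0.1],[2.5,1,-22,0,0.1],[2.5,1,-34,0,0.1],[2.5,1,-46,0,0.1],[2.5,1,-55,0,0.1],[2.5,1,-60,0,0.1],[2.5,1,-60,0,0.1]]}}

```text
t: 10.6
ee_pos: [496.5, 170.7, 62.4]
orientation: [1.198, 1.22, -1.196]
ft_force: [-0.6, -0.9, -0.4]
width: 39.4
```

```bash
python3 st.py; python3 - <<'E'
from h import *
a=get_image('top');b=get_image('scene');a=cv2.resize(a[200:300,160:260],None,fx=4,fy=4,interpolation=2)
b=cv2.resize(b[170:270,240:340],None,fx=4,fy=4,interpolation=2);cv2.imwrite('pics/a7.png',np.hstack([a,b]))
E
```

```text
10.6 [496.5 170.7  62.4] yaw 0.97 q [0.31 0.53 1.94 0.   0.67 0.29] F [-0.59 -0.87 -0.39] M [-0.07  0.07  0.04] w 39.4 down [-0.001  0.003 -1.   ]
```

View pics/a7.png

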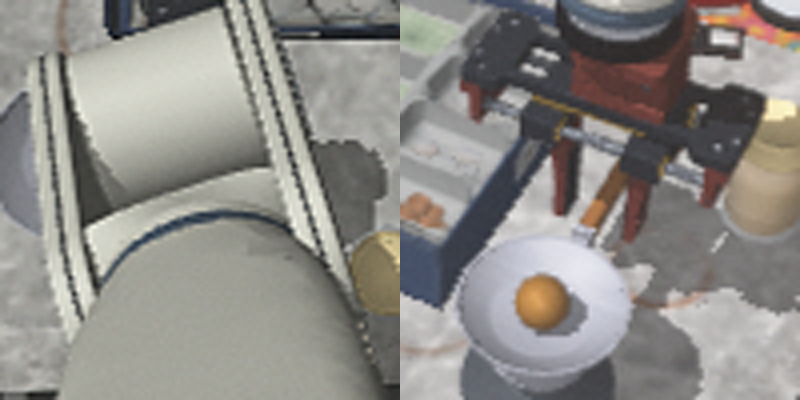

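Emit:
{"fn": "move_arm", "kwargs": {"rows": [[0,0,-1,0,0.4],[0,0,-1,0,0.5],[0,0,-1,0,0.55],[0,0,-1,0,0.6],[0,0,-1,0,0.62]]}}

```text
t: 11.32
ee_pos: [496.9, 170.8, 62.0]
orientation: [1.199, 1.219, -1.196]
ft_force: [0.2, 0.4, 0.4]
width: 16.8
```

```bash
python3 st.py; python3 - <<'E'
from h import *
b=get_image('scene')
b=cv2.resize(b[190:270,250:330],None,fx=7,fy=7,interpolation=2);cv2.imwrite('pics/a8.png',b)
E
```

```text
11.325 [496.9 170.8  62. ] yaw 0.97 q [0.31 0.53 1.94 0.   0.67 0.29] F [0.21 0.41 0.41] M [-0.07  0.14 -0.04] w 16.8 down [-0.     0.003 -1.   ]
```

View pics/a8.png

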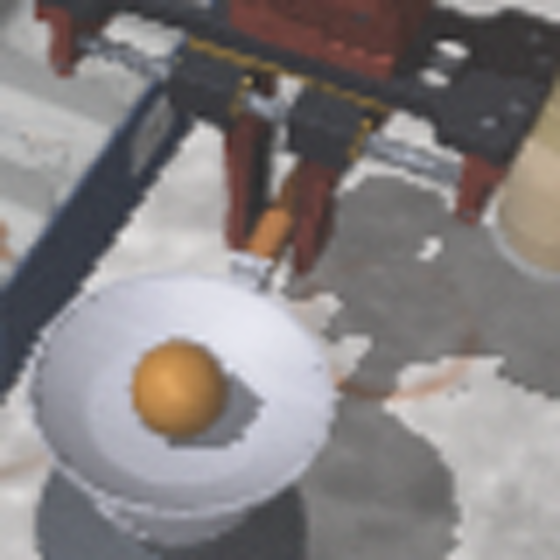

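Emit:
{"fn": "move_arm", "kwargs": {"rows": [[0,0,0,0,0.65],[0,0,0,0,0.68],[0,0,0,0,0.7],[0,0,0,0,0.72]]}}

```text
t: 11.88
ee_pos: [496.8, 170.8, 62.0]
orientation: [1.198, 1.22, -1.196]
ft_force: [-0.5, -0.1, 0.6]
width: 12.6
```

```bash
python3 st.py
```

```text
11.875 [496.8 170.8  62. ] yaw 0.97 q [0.31 0.53 1.94 0.   0.67 0.29] F [-0.46 -0.06  0.64] M [-0.05  0.14  0.07] w 12.6 down [-0.     0.003 -1.   ]
```

Emit:
{"fn": "move_arm", "kwargs": {"rows": [[0,0,0,0,0.74],[0,0,0,0,0.76],[0,0,0,0,0.8],[0,0,0,0,1],[0,0,0,0,1],[0,0,0,0,1]]}}

```text
t: 12.62
ee_pos: [496.6, 170.8, 61.9]
orientation: [1.198, 1.22, -1.196]
ft_force: [-1.8, 0.6, -0.2]
width: 11.7
```

```bash
python3 st.py a9
```

```text
12.625 [496.6 170.8  61.9] yaw 0.98 q [0.31 0.53 1.94 0.   0.67 0.29] F [-1.76  0.63 -0.19] M [0.07 0.52 0.2 ] w 11.7 down [-0.001  0.003 -1.   ]
```

View pics/a9.png

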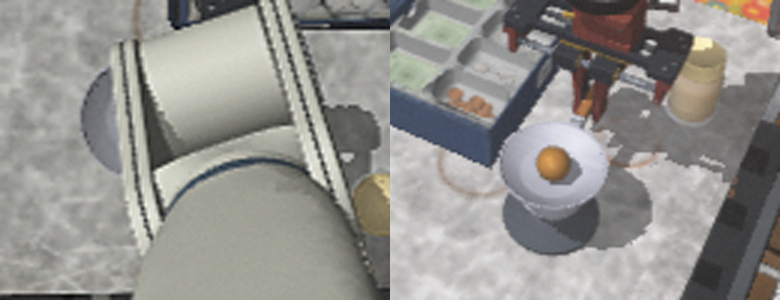

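```bash
cat > arc.py <<'E'
import sys,numpy as np
from h import *
cx,cy=map(float,sys.argv[1:3]);T=float(sys.argv[3]);n=int(sys.argv[4])
p=ctrl.get_obs()['ee_pos'];x,y=p[0]-cx,p[1]-cy
print(p.round(1),'r',np.hypot(x,y))
for i in range(1,n+1):
    s=i/n; f=np.radians(T)*(s-np.sin(2*np.pi*s)/(2*np.pi)*0.7)
    print([round(x*np.cos(f)+y*np.sin(f)-x,1),round(-x*np.sin(f)+y*np.cos(f)-y,1),0,round(-f,3),1],end=', ')
E
python3 arc.py 494.3 265.2 24 12
```

```text
[496.6 170.8  61.9] r 94.46447915775803
[np.float64(-1.1), np.float64(-0.0), 0, np.float64(-0.012), 1], [np.float64(-2.8), np.float64(-0.0), 0, np.float64(-0.029), 1], [np.float64(-5.5), np.float64(0.0), 0, np.float64(-0.058), 1], [np.float64(-9.4), np.float64(0.2), 0, np.float64(-0.099), 1], [np.float64(-14.3), np.float64(0.7), 0, np.float64(-0.151), 1], [np.float64(-19.7), np.float64(1.6), 0, np.float64(-0.209), 1], [np.float64(-25.1), np.float64(2.8), 0, np.float64(-0.268), 1], [np.float64(-29.8), np.float64(4.1), 0, np.float64(-0.32), 1], [np.float64(-33.5), np.float64(5.3), 0, np.float64(-0.361), 1], [np.float64(-36.0), np.float64(6.2), 0, np.float64(-0.389), 1], [np.float64(-37.6), np.float64(6.8), 0, np.float64(-0.407), 1], [np.float64(-38.6), np.float64(7.2), 0, np.float64(-0.419), 1],
```

Emit:
{"fn": "move_arm", "kwargs": {"rows": [[-1.1,0,0,-0.012,1],[-2.8,0,0,-0.029,1],[-5.5,0,0,-0.058,1],[-9.4,0.2,0,-0.099,1],[-14.3,0.7,0,-0.151,1],[-19.7,1.6,0,-0.209,1],[-25.1,2.8,0,-0.268,1],[-29.8,4.1,0,-0.32,1],[-33.5,5.3,0,-0.361,1],[-36,6.2,0,-0.389,1],[-37.6,6.8,0,-0.407,1],[-38.6,7.2,0,-0.419,1]]}}

```text
t: 14.22
ee_pos: [458.2, 178.0, 62.0]
orientation: [1.502, 0.993, -1.498]
ft_force: [0.3, 0.4, 0.0]
width: 12.2
```

```bash
python3 st.py b1; python3 arc.py 494.3 265.2 33 12
```

```text
14.225 [458.2 178.   62. ] yaw -23.07 q [0.34 0.49 2.02 0.   0.63 0.74] F [0.26 0.39 0.01] M [-0.06  0.22  0.02] w 12.2 down [ 0.001  0.003 -1.   ]
[458.2 178.   62. ] r 94.37394678844501
[np.float64(-1.4), np.float64(0.6), 0, np.float64(-0.016), 1], [np.float64(-3.5), np.float64(1.5), 0, np.float64(-0.04), 1], [np.float64(-6.8), np.float64(3.2), 0, np.float64(-0.08), 1], [np.float64(-11.5), np.float64(5.7), 0, np.float64(-0.136), 1], [np.float64(-17.2), np.float64(9.3), 0, np.float64(-0.208), 1], [np.float64(-23.3), np.float64(13.9), 0, np.float64(-0.288), 1], [np.float64(-28.9), np.float64(18.8), 0, np.float64(-0.368), 1], [np.float64(-33.7), np.float64(23.7), 0, np.float64(-0.44), 1], [np.float64(-37.1), np.float64(27.7), 0, np.float64(-0.496), 1], [np.float64(-39.4), np.float64(30.7), 0, np.float64(-0.536), 1], [np.float64(-40.8), np.float64(32.5), 0, np.float64(-0.56), 1], [np.float64(-41.6), np.float64(33.8), 0, np.float64(-0.576), 1],
```

View pics/b1.png

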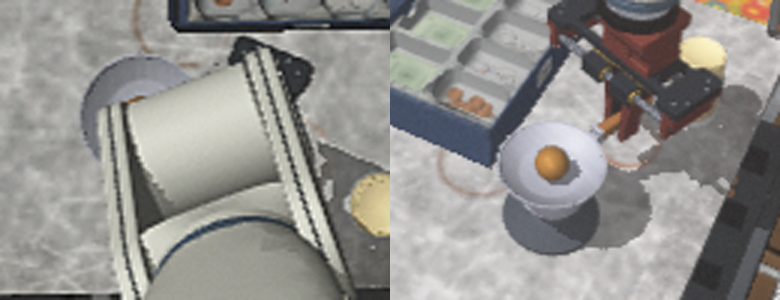

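Turning freely: the forces are small and the ball is still centred.

Emit:
{"fn": "move_arm", "kwargs": {"rows": [[-1.4,0.6,0,-0.016,1],[-3.5,1.5,0,-0.04,1],[-6.8,3.2,0,-0.08,1],[-11.5,5.7,0,-0.136,1],[-17.2,9.3,0,-0.208,1],[-23.3,13.9,0,-0.288,1],[-28.9,18.8,0,-0.368,1],[-33.7,23.7,0,-0.44,1],[-37.1,27.7,0,-0.496,1],[-39.4,30.7,0,-0.536,1],[-40.8,32.5,0,-0.56,1],[-41.6,33.8,0,-0.576,1]]}}

```text
t: 15.82
ee_pos: [416.4, 211.9, 62.0]
orientation: [1.887, 0.576, -1.883]
ft_force: [-0.7, 0.6, 0.6]
width: 11.6
```

```bash
python3 st.py b2; python3 arc.py 494.3 265.2 31 12
```

```text
15.825 [416.4 211.9  62. ] yaw -56.09 q [0.44 0.47 2.07 0.   0.6  1.42] F [-0.71  0.63  0.56] M [0.07 0.33 0.18] w 11.6 down [ 0.002  0.002 -1.   ]
[416.3 211.9  62. ] r 94.45526646725416
[np.float64(-0.8), np.float64(1.2), 0, np.float64(-0.015), 1], [np.float64(-2.0), np.float64(3.0), 0, np.float64(-0.038), 1], [np.float64(-3.8), np.float64(6.0), 0, np.float64(-0.075), 1], [np.float64(-6.2), np.float64(10.4), 0, np.float64(-0.128), 1], [np.float64(-8.9), np.float64(16.1), 0, np.float64(-0.195), 1], [np.float64(-11.4), np.float64(22.8), 0, np.float64(-0.271), 1], [np.float64(-13.5), np.float64(29.6), 0, np.float64(-0.346), 1], [np.float64(-14.8), np.float64(35.8), 0, np.float64(-0.413), 1], [np.float64(-15.6), np.float64(40.7), 0, np.float64(-0.466), 1], [np.float64(-16.1), np.float64(44.2), 0, np.float64(-0.503), 1], [np.float64(-16.2), np.float64(46.4), 0, np.float64(-0.526), 1], [np.float64(-16.3), np.float64(47.8), 0, np.float64(-0.541), 1],
```

View pics/b2.png

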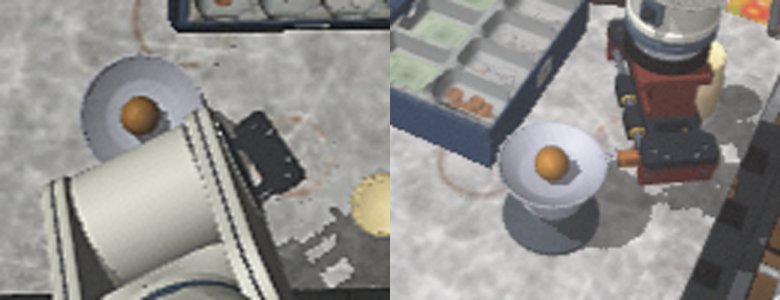

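Emit:
{"fn": "move_arm", "kwargs": {"rows": [[-0.8,1.2,0,-0.015,1],[-2,3,0,-0.038,1],[-3.8,6,0,-0.075,1],[-6.2,10.4,0,-0.128,1],[-8.9,16.1,0,-0.195,1],[-11.4,22.8,0,-0.271,1],[-13.5,29.6,0,-0.346,1],[-14.8,35.8,0,-0.413,1],[-15.6,40.7,0,-0.466,1],[-16.1,44.2,0,-0.503,1],[-16.2,46.4,0,-0.526,1],[-16.3,47.8,0,-0.541,1]]}}

```text
t: 17.42
ee_pos: [399.6, 259.6, 61.9]
orientation: [2.198, 0.056, -2.194]
ft_force: [-3.9, 0.2, 2.8]
width: 11.9
```

```bash
python3 st.py b3; python3 - <<'E'
from h import *
a=get_image('top');b=get_image('scene');a=cv2.resize(a[205:305,130:230],None,fx=4,fy=4,interpolation=2)
b=cv2.resize(b[190:290,230:330],None,fx=4,fy=4,interpolation=2);cv2.imwrite('pics/b4.png',np.hstack([a,b]))
E
```

```text
17.425 [399.6 259.6  61.9] yaw -87.1 q [ 0.55  0.48  2.05 -0.    0.61  2.07] F [-3.94  0.18  2.83] M [0.15 0.72 0.25] w 11.9 down [ 0.002  0.    -1.   ]
```

View pics/b4.png

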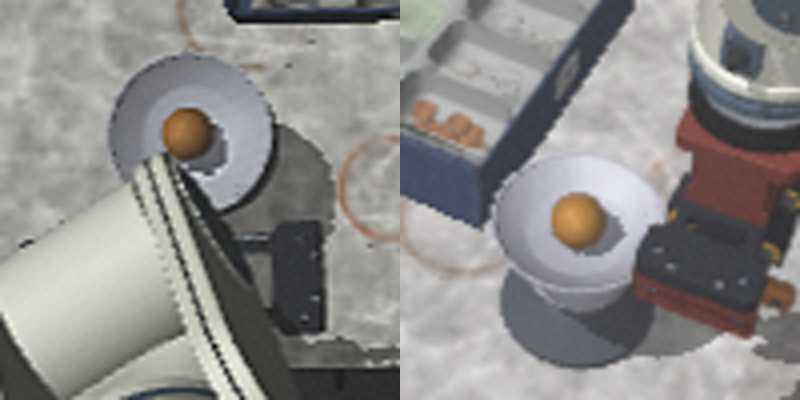

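Emit:
{"fn": "move_arm", "kwargs": {"rows": [[-0.7,0,0,0,1],[-1.5,0,0,0,1],[-1.5,0,0,0,1],[-1.5,0,0,0,1]]}}

```text
t: 18.12
ee_pos: [398.6, 259.7, 62.0]
orientation: [2.199, 0.057, -2.193]
ft_force: [0.4, -0.3, -0.2]
width: 11.8
```

```bash
python3 st.py
```

```text
18.125 [398.6 259.7  62. ] yaw -87.06 q [ 0.55  0.48  2.05 -0.    0.61  2.07] F [ 0.43 -0.31 -0.21] M [ 0.03  0.03 -0.  ] w 11.8 down [ 0.002  0.001 -1.   ]
```

Free of load. I'll lift slowly by 20 mm and watch the force.

Emit:
{"fn": "move_arm", "kwargs": {"rows": [[0,0,0.5,0,1],[0,0,1.5,0,1],[0,0,3,0,1],[0,0,4.5,0,1],[0,0,6,0,1],[0,0,7,0,1],[0,0,7.5,0,1]]}}

```text
t: 19.0
ee_pos: [398.6, 259.6, 69.6]
orientation: [2.199, 0.057, -2.193]
ft_force: [-0.2, -0.1, -2.2]
width: 11.7
```

```bash
python3 st.py b5
```

```text
19.0 [398.6 259.6  69.6] yaw -87.06 q [ 0.55  0.46  2.05 -0.    0.63  2.07] F [-0.17 -0.05 -2.24] M [-0.01  0.28 -0.04] w 11.7 down [ 0.003  0.001 -1.   ]
```

View pics/b5.png

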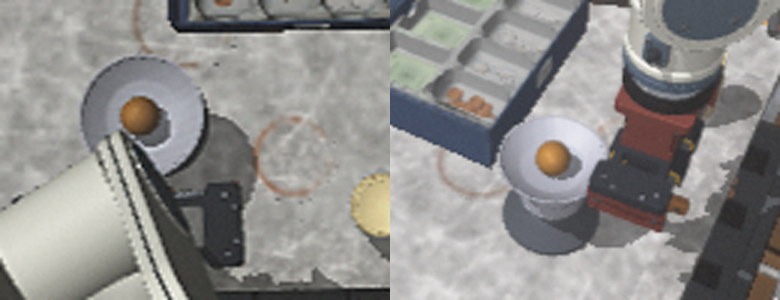

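Emit:
{"fn": "move_arm", "kwargs": {"rows": [[0,0,1,0,1],[0,0,2.5,0,1],[0,0,5,0,1],[0,0,8,0,1],[0,0,12,0,1],[0,0,16,0,1],[0,0,20,0,1],[0,0,24,0,1],[0,0,27,0,1],[0,0,29,0,1],[0,0,30,0,1],[0,0,30,0,1]]}}

```text
t: 20.6
ee_pos: [398.6, 259.7, 99.5]
orientation: [2.199, 0.057, -2.193]
ft_force: [0.0, 0.1, -1.6]
width: 11.5
```

```bash
python3 st.py b6
```

```text
20.6 [398.6 259.7  99.5] yaw -87.06 q [ 0.55  0.4   2.04 -0.    0.7   2.07] F [ 0.02  0.12 -1.61] M [-0.03  0.27  0.03] w 11.5 down [ 0.003  0.001 -1.   ]
```

View pics/b6.png

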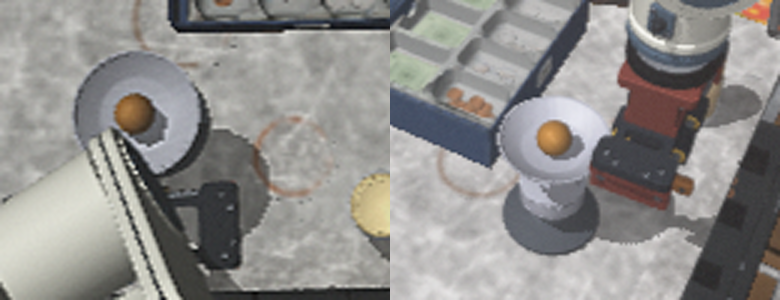

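Emit:
{"fn": "move_arm", "kwargs": {"rows": [[0,0,1,0,1],[0,0,3,0,1],[0,0,6,0,1],[0,0,10,0,1],[0,0,15,0,1],[0,0,20,0,1],[0,0,25,0,1],[0,0,30,0,1],[0,0,35,0,1],[0,0,40,0,1],[0,0,45,0,1],[0,0,49,0,1]]}}

```text
t: 22.2
ee_pos: [398.6, 259.6, 148.8]
orientation: [2.199, 0.057, -2.193]
ft_force: [0.7, -0.8, -1.6]
width: 11.7
```

Emit:
{"fn": "move_arm", "kwargs": {"rows": [[0,0,4,0,1],[0,0,7,0,1],[0,0,9,0,1],[0,0,10,0,1],[0,0,10,0,1],[0,0,10,0,1],[0,0,10,0,1]]}}

```text
t: 23.08
ee_pos: [398.5, 259.6, 158.7]
orientation: [2.198, 0.057, -2.193]
ft_force: [0.3, 0.2, -1.7]
width: 11.6
```

```bash
python3 st.py; python3 - <<'E'
from h import *
a=get_image('top');b=get_image('scene');a=cv2.resize(a[205:305,130:230],None,fx=4,fy=4,interpolation=2)
b=cv2.resize(b[170:270,230:330],None,fx=4,fy=4,interpolation=2);cv2.imwrite('pics/b7.png',np.hstack([a,b]))
E
```

```text
23.075 [398.5 259.6 158.7] yaw -87.06 q [ 0.55  0.3   2.   -0.    0.84  2.07] F [ 0.3   0.24 -1.72] M [-0.07  0.32 -0.04] w 11.6 down [ 0.002  0.001 -1.   ]
```

View pics/b7.png

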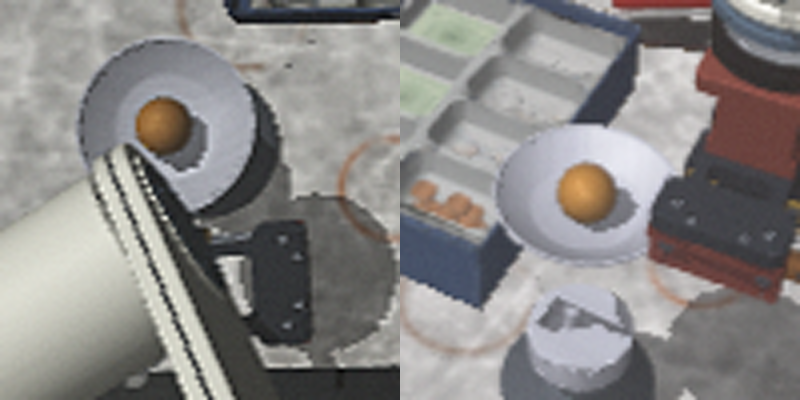

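```bash
python3 - <<'E'
from h import *
c=lambda u,v:('top',u/4+130-.4,v/4+205-.4)
s=lambda u,v:('scene',(u-400)/4+230-.4,v/4+170-.4)
print('ball',tri(c(163,126),s(586,193)),'rim c',onz(*c(167,127),180))
im=get_image('scene');cv2.imwrite('pics/end.png',im);print(proj('scene',(415,61,46)));i=get_image('top');a=cv2.imread('pics/top0.png');d=cv2.absdiff(i,a).max(2);cv2.imwrite('pics/endtop.png',i)
print('pen diff',d[270:292,310:365].max(),'tape',d[160:195,115:150].max(),d[115:145,138:172].max())
E
```

```text
ball (array([494.74724456, 265.88738502, 178.85570616]), np.float64(3.0762440147717234)) rim c [495.50678852 263.7731795  180.        ]
(np.float64(331.4860983664545), np.float64(212.347218087153))
pen diff 9 tape 10 9
```

View pics/end.png

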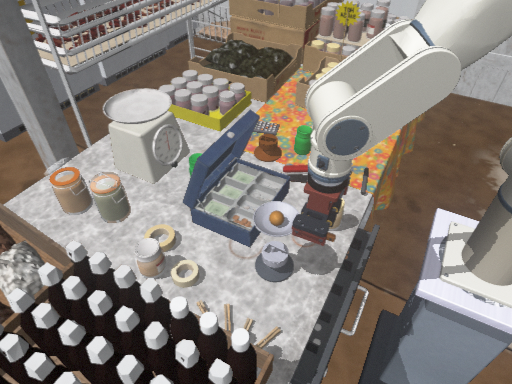

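```bash
python3 -c "
from workcell import ctrl
print(ctrl.close_job())"; python3 st.py
```

```text
the job is handed in; nothing more can be done
None
the job is handed in; nothing more can be done
```

I handed the job in at about 23 s of the 58 s allowed; no verdict was reported.

- **Jar:** I moved the preserve jar about 127 mm towards the robot's right (world -y) and set it down upright, out of the handle's path. It was upright when I let go. At the end the arm hid it from the scene camera, and I did not inspect the final top picture. The top view last showed it in place just after the lift began.
- **Dish:** I turned it 88° clockwise by its handle. It pressed lightly on the stand (about 4 N) at the end of the turn, so I backed off about 1 mm and the force went to nearly zero. I then lifted it straight up about 97 mm with the turn unchanged.
- **Last checks:**
  - The grip was closed on the handle at 11.6 mm, with about 1.7 N of downward load, close to the weight of the dish and ball.
  - The tool pointed straight down, and the dish looked level and clear of the stand.
  - Triangulation put the ball about 2 mm from the dish centre, at a height of 179 mm where about 180 mm was expected.
  - The top view showed no change around the pen or the tape.
- **Disagreement:** The two cameras disagreed by 3 to 4 mm when triangulating, slightly more than the stated calibration error. This did not affect the grasps.

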